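Clamp a load cell in its test fixture with the eccentric clamp

ROBOT

A 6-joint arm with a two-finger parallel gripper is mounted at the origin on the work surface. World frame = base frame: x ahead of the robot, y to its left, z up, the work surface at z = 0. Lengths are in m, angles in degrees, forces in N, time in s.
With the tool pointing down it reaches from about 0.35 to 0.8 m from the base axis. Payload 7.3 kg.
Tool frame: the origin (TCP) lies between the finger pads; the fingertips stand 22 mm ahead of it and the grasp point (between the pads) lies 3 mm ahead of it (bot.nose_length is the distance from the TCP to the fingertips, in m); z points along the fingers, y is the line along which they close (so a half turn about z gives the same grasp; the last joint's range is limited). The gripper opens to 85 mm and grips with 20 to 120 N. Pads are 22 mm wide; open, the fingers measure 114 mm over their backs; the gripper's body (76 mm by 85 mm) begins 54 mm behind the grasp point. The pads swing forward as they close: fully open they stand 13 mm farther back than shut.
Start: joints at [66.234, 19.595, 87.324, -0, 73.075, -8.365], TCP at [0.139, 0.506, 0.253] pointing down, gripper open.
Joint ranges: [-145.02, 145.02], [-44.19, 115.74], [2.07, 154.8], [-57.11, 237.11], [16.16, 152.29], [-177.93, 177.93]. Speed limits (degrees/s): [147.25, 147.25, 180, 180, 180, 180].

INTERFACE

Orientations are given as [roll, pitch, yaw] about the fixed x, y, z axes, in that order (R = Rz(yaw) Ry(pitch) Rx(roll)).
In Python, from station import telemetry, snapshot, calibration, finish_job, bot gives the robot as it stands. The module is installed in compiled form; this text tells all that it offers.
- The arm moves only by the tool move_arm, never from a script. Its argument "plan" is a list of rows, each a list of 7 numbers: the shift along the tool's x, y, z in cm, then the turn, a rotation vector about the tool's x, y, z in rad, then the finger opening in cm, from 0 to 8.54. In form: [[x, y, z, wx, wy, wz, grip], ...]. A call has exactly 5 rows; each row is the pose to reach, as a shift and turn from the pose commanded when the call began, along the tool's axes at that moment; what a row does not reach only later rows make up. A row lasts 1/8 s, in which the tool goes at most 62.5 mm and 10.7 degrees, less where a joint would pass 70% of its speed; a pose out of reach is approached as far as the arm can. A call with a gripper value outside its range is refused whole. The fingers move at their own pace and stop on an object; "force" is the grip in N (left out, the last holds). Time passes only in rows, so rows that repeat a pose let the fingers close, or fill a call up. It gives the time, the measured TCP pose, the force, the opening and the grip force at its end, in the units of the state.
- telemetry.read_state(): the state, without advancing time (a new reading comes with each control period).
- snapshot(name): name is "side" or "top"; returns the picture (400x640x3 uint8, blue, green, red); there is no depth.
- calibration(name): a dict with "camera_matrix" (3x3 intrinsics, pixels), "world_to_cam" (4x4, takes a point from world to camera coordinates). Camera axes: x right, y up, looking along -z (the intrinsics and any distortion apply to the point x, -y, -z); pixel columns grow to the right and rows downward; lengths in m; the calibration is good to about 2 mm. A picture is of the moment at which its call begins. calibration takes no time and is no camera call.
- finish_job(): hands the job in; it is judged then, once.
The state is a dict: "time_s": time; "q": joint angles; "joint_vel": joint speeds; "joint_efforts": joint torques, N m; "eef_pos": TCP position; "eef_rot": TCP orientation; "ft_force": force on the tool from outside, world axes, zero at the start; "wrist_torque": the same for the moment, N m; "grip_width": finger opening in m; "gripper_force": force on a finger pad.
Only numpy, scipy, OpenCV 4.12 (cv2) and the standard library are available. Lean on these libraries where they do the work, as an engineer would, in place of code of your own. Each camera call takes 0.05 s, during which the arm holds its last target. There are 200 camera calls.

TASK

Fit the loose load cell into the test fixture: lay it flat on the plate between the locating pins and the clamp, without dropping it, and slide it gently home, its flank against both pins and its plain end against the green end stop. Then turn the red wing of the eccentric clamp clockwise until its lobe bears on the cell and holds it so with about 15 N; do not overtighten it, 40 N spoils a load cell. Leave the other things where they are.

Things in the scene. Friction and masses are not known exactly. Their poses are not given: they have to be found in the camera images.
- cell: The loose load cell: aluminium bar 150 long (its x) x 30 wide (y) x 25 high (z), 0.28 kg, white patch on top. Origin: centre of its underside, midway along the 150. +x is the plain end; at the -x end a black connector 16 wide sticks out 12 more.
- cell_end (a point): Middle of the cell's plain end face: 75 along +x from its origin, 12.5 up.
- fixture: Steel base plate 150 (x) x 220 (y) x 12 thick, fixed. Origin: centre of its underside. Nest: the cell lies on it, its x along the plate's -y, centre at x 20, y 0. Locating pins 12 dia, 20 tall, at x 41, y 55 and -55 bear on its far flank (x 35), the clamp on its near flank (x 5). Fingers have room beside the cell only from y -40 to 0. Open, the lobe leaves 5 to 10 play across.
- stop: Green end-stop block bolted on the plate, 40 (x) x 14 (y) x 20 high. Origin: bottom middle of its stop face, at fixture x 20, y -75, z 12; the face looks to fixture +y and takes the cell's plain end.
- stop_face (a point): Point on the stop face 12.5 above the plate, axes as the fixture's: where the middle of the cell's plain end belongs.
- clamp: The eccentric clamp: grey foot 52 x 50 x 6 on the plate, carrying wing and lobe. Origin: on the pivot axis, foot's underside, at fixture x -15 +- 1 (slotted foot), y 35; axes as the fixture's. Lobe: dark steel disc with brass top, 40 dia, 20 to 38 above the bench, its centre 9 off the pivot, dot on the far side. Keep the cell under 40 N from it.
- cam (a joint): Angle of the red wing, growing clockwise from above; 0 = wing along the fixture's y; starts 0 to 0.2, range -0.4 to 2.4. Drag when free about 0.12 N m. The wing is re-indexed on the lobe each setup, so the lobe bears anywhere from 0.85 to 1.5; from there 0.01 rad adds 2 to 3 N on the cell, and at 15 N the wrist feels 0.4 to 0.65 N m more than free (pausing to read). Holds by friction.
- cam_grip (a point): Middle of the red wing grip, on the pivot axis, 57 above the bench: a bar 48 long (its y) x 12 thick (x) x 22 high, underside 46 and top 68 above the bench; its axes turn with it. The cell's top lies at 37 when in the nest.
- brass_big: Brass knob weight, 48 dia, 75 tall; leave alone. Origin under its centre.
- brass_small: Small brass knob weight, 24 dia, 36 tall, standing on a corner of the fixture plate; leave alone. Origin under its centre.
- iron_weight: Black iron block weight with a bar handle, 70 x 120 x 71 high; leave alone. Origin under its centre.
- screw_dish: Blue bowl, 70 dia, 28 high; leave alone. Origin under its centre.
- driver: Yellow-handled screwdriver, 170 long, lying; leave alone.
- cell_tray: Blue tray 190 x 170 x 45 high with two other load cells in it; leave alone. Origin under its centre.
- spacer: Dark steel spacer plate 50 x 50 x 10 with two holes; leave alone. Origin under its centre.
Mind the look-alikes: they are no part of the job. Of the things that look like the cell, the largest one is meant.

How it is judged:
By the outcome, as a careful person would: the job done as asked, in the order asked, and still so for the second after the job is handed in, with the robot touching nothing.
It also fails if it takes over 64 s, if anything falls off the work surface, if the arm or the gripper's body presses on something with over 40 N, if the wrist force passes 120 N, or if a joint passes its speed limit or range.

## Working session

There is one attempt and no reset: what is moved stays moved. The work goes in short steps, Python scripts to look and compute and a tool call to move; the robot and the scene stay as the last step left them, time stands still between calls to the robot, and variables do not carry over. Pictures are saved under pics/ and viewed, at most 10 in all, crops included, and the job is handed in when it is done.

Besides the shell and the picture viewer there is one more tool, called after ">>>" as a command line: name --pt "numbers of a row" for each row, then --argument value for the rest. move_arm: Moves the arm, as the interface text tells. Its arguments: {"type":"object","properties":{"plan":{"type":"array","items":{"type":"array","items":{"type":"number"}}},"force":{"type":"number"}},"required":["plan"]}

```bash
mkdir -p pics; ls; python3 - <<'E'
from station import telemetry, snapshot, calibration, bot
import cv2
for n in("top","side"):
    cv2.imwrite(f"pics/{n}0.png",snapshot(n)); c=calibration(n); print(n,c)
s=telemetry.read_state(); print(s); print([a for a in dir(bot) if a[0]!='_'])
E
```

```text
pics
top {'camera_matrix': array([[402.28056328,   0.        , 317.9552359 ],
       [  0.        , 402.28056328, 200.85296158],
       [  0.        ,   0.        ,   1.        ]]), 'world_to_cam': array([[-0.00898149, -0.99977331, -0.0193046 ,  0.06439984],
       [ 0.98165767, -0.01249213,  0.19024237, -0.55927315],
       [-0.19044039, -0.01724185,  0.98154734, -1.08884577],
       [ 0.        ,  0.        ,  0.        ,  1.        ]])}
side {'camera_matrix': array([[396.69879314,   0.        , 321.59488705],
       [  0.        , 396.69879314, 198.36028387],
       [  0.        ,   0.        ,   1.        ]]), 'world_to_cam': array([[ 9.88682614e-01, -1.50019861e-01, -8.54413842e-04,
        -5.62777906e-01],
       [ 1.14031023e-01,  7.47778537e-01,  6.54082705e-01,
        -1.51309615e-01],
       [-9.74864843e-02, -6.46777629e-01,  7.56422557e-01,
        -1.04776542e+00],
       [ 0.00000000e+00,  0.00000000e+00,  0.00000000e+00,
         1.00000000e+00]])}
{'time_s': 0.1, 'q': array([ 6.62346656e+01,  1.96315495e+01,  8.73699640e+01, -1.26414256e-03,
        7.30735370e+01, -8.36341776e+00]), 'joint_vel': array([ 3.59257889e-02, -9.10677937e-02, -1.85473821e-01, -3.99507270e-02,
       -5.08207861e-02, -4.94731709e-05]), 'joint_efforts': array([-5.06771926e-06, -4.34460962e+01, -2.46486729e+01, -4.05119426e-04,
        4.80352945e-03, -7.17172907e-05]), 'eef_pos': array([0.13927712, 0.50586849, 0.25271446]), 'eef_rot': array([-1.79925572e+02, -9.72015294e-03,  1.64598446e+02]), 'ft_force': array([-0.22253906,  0.04251996, -0.04775373]), 'wrist_torque': array([ 0.04226134,  0.02863242, -0.01395763]), 'gripper_force': 0.0, 'grip_width': 0.08531647774757095}
['MotionError', 'nose_length']
```

View pics/top0.png

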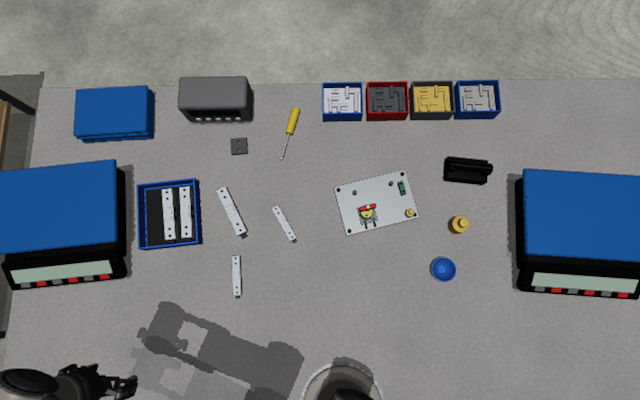

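View pics/side0.png

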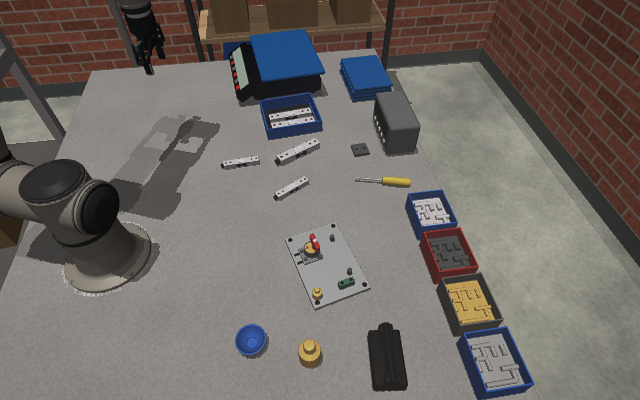

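The top view shows the large loose cell at about (232,212), with its connector at (243,235). There are smaller look-alikes at (285,223) and (237,276). The fixture is at (376,202), the green stop at (403,187) and the red wing at (367,208). I'll zoom in on both.

```bash
python3 - <<'E'
import cv2, numpy as np
t=cv2.imread("pics/top0.png"); s=cv2.imread("pics/side0.png")
a=cv2.resize(t[165:240,325:425],None,fx=6,fy=6,interpolation=cv2.INTER_CUBIC)[:,:600]
b=cv2.resize(t[180:245,205:255],None,fx=4,fy=4,interpolation=cv2.INTER_CUBIC)
a=cv2.copyMakeBorder(a,0,0,0,200,cv2.BORDER_CONSTANT); a[:260,600:800]=b
cv2.imwrite("pics/c1.png",a)
c=cv2.resize(s[215:315,270:380],None,fx=6,fy=6,interpolation=cv2.INTER_CUBIC)
cv2.imwrite("pics/c2.png",c)
E
```

```text
(no output)
```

View pics/c1.png

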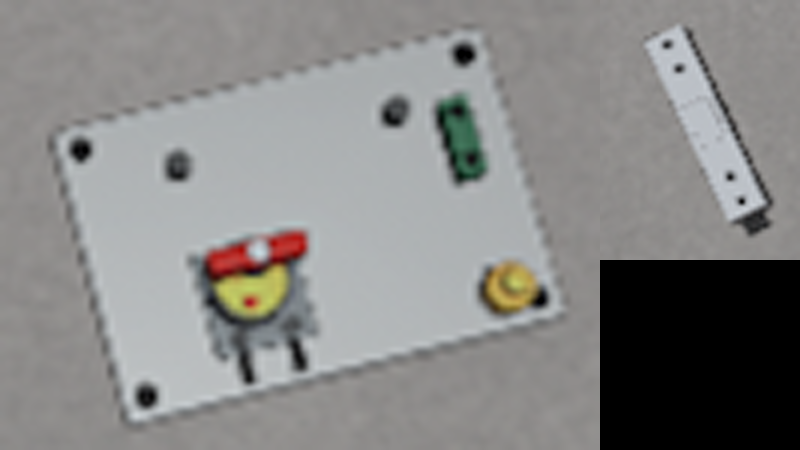

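View pics/c2.png

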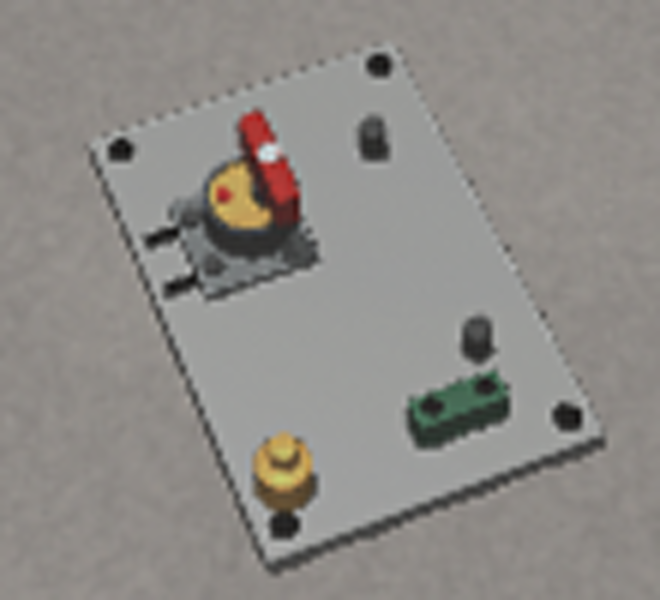

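The crops show the plate corners in top pixels at about (334,187), (405,170), (419,217) and (346,235). The pins are at (355,192) and (390,183), and the wing is along fixture y with its dot on the near side. The cell's connector is at its near end.

```bash
cat >h.py <<'E'
import cv2, numpy as np
from station import telemetry, snapshot, calibration
def w(n,px,z):
    c=calibration(n);K=c["camera_matrix"];T=c["world_to_cam"];R=T[:3,:3]
    p=np.atleast_2d(np.asarray(px,float)); d=np.c_[(p-K[:2,2])/K[0,0],np.ones(len(p))]*[1,-1,-1]
    d=d@R; o=-R.T@T[:3,3]
    return (o+d*((z-o[2])/d[:,2])[:,None])[:,:2]
def px(n,P):
    c=calibration(n);K=c["camera_matrix"];T=c["world_to_cam"]
    q=(T[:3,:3]@np.asarray(P,float)+T[:3,3])*[1,-1,-1]; return (K@q)[:2]/q[2]
def rect(n,mask,z,pick=None,minA=30):
    C,_=cv2.findContours(mask,cv2.RETR_EXTERNAL,cv2.CHAIN_APPROX_NONE); out=[]
    for c in C:
        if cv2.contourArea(c)<minA: continue
        m=c[:,0].mean(0)
        if pick is not None and np.hypot(*(m-pick))>25: continue
        W=w(n,c[:,0],z); r=cv2.minAreaRect((W*1000).astype(np.float32)); out.append((m.round(1),np.round(r[0],1),np.round(r[1],1),round(r[2],2)))
    return out
E
python3 - <<'E'
from h import *
for n,pc,pf in(("top",(232,212),(376,202)),("side",(298,151),(327,264))):
    im=cv2.imread(f"pics/{n}0.png"); h=cv2.cvtColor(im,cv2.COLOR_BGR2HSV); g=im.min(2)
    print(n,im[int(pc[1]),int(pc[0])],im[5+pf[1],pf[0]+12])
    for th in(150,165):
        m=((g>th)&(h[...,1]<60)).astype(np.uint8)*255
        print("cell",th,rect(n,m,.025,pc)); m=cv2.morphologyEx(m,cv2.MORPH_CLOSE,np.ones((3,3)));print("plate",rect(n,m,.012,pf,500))
    red=cv2.inRange(h,(0,150,90),(8,255,255))|cv2.inRange(h,(172,150,90),(180,255,255))
    print("wing",rect(n,red,.068,(367,208) if n=="top" else (315,243),8))
    gr=cv2.inRange(h,(60,80,30),(90,255,255)); print("stop",rect(n,gr,.032,(403,187) if n=="top" else (347,283),15))
top=np.array([(55,133),(478,28),(565,313),(128,422)])/6+[325-.4,165-.4]
side=np.array([(395,42),(605,435),(270,565),(90,148)])/6+[270-.4,215-.4]
for n,c in(("top",top),("side",side)):
    q=w(n,c,.012); print(n,q.round(4).tolist(),q.mean(0), [np.hypot(*(q[i]-q[i-1])).round(4) for i in range(4)])
    print([np.degrees(np.arctan2(*(q[i]-q[i-1])[::-1])).round(1) for i in range(4)])
E
```

```text
top [198 192 187] [182 180 177]
cell 150 [(array([230.5, 210.5]), array([542.2, 315. ]), array([149.2,  29.5]), 26.49)]
plate [(array([375.8, 202. ]), array([ 564.3, -110.6]), array([147.7, 220. ]), 13.41)]
cell 165 [(array([230.6, 210.2]), array([541.7, 314.5]), array([147.9,  28.2]), 26.49)]
plate [(array([376.1, 201.8]), array([ 564. , -110.4]), array([146.8, 214.8]), 13.67)]
wing [(array([363. , 208.2]), array([535.4, -67.7]), array([10.9, 19.6]), 13.49), (array([372.3, 205.8]), array([540.7, -94.1]), array([14.2, 11.4]), 89.28)]
stop [(array([401.5, 187.5]), array([ 600.4, -184.4]), array([38.4, 13. ]), 15.29)]
side [183 181 184] [154 156 155]
cell 150 [(array([297.5, 148.7]), array([539.7, 314.4]), array([148.3,  29.8]), 26.71)]
plate [(array([325.8, 264.2]), array([ 562.2, -110.7]), array([147.5, 216.6]), 13.63)]
cell 165 [(array([297.5, 148.9]), array([540.2, 313.6]), array([148.1,  27.6]), 26.51)]
plate []
wing [(array([316. , 244.6]), array([541.1, -94.1]), array([10.4, 20.1]), 7.56), (array([312. , 236.1]), array([534.8, -67.1]), array([ 9.3, 15.3]), 14.24)]
stop [(array([346.1, 281.3]), array([ 600.6, -185.6]), array([37.1, 12. ]), 13.7)]
top [[0.6101, 0.0118], [0.6608, -0.1992], [0.5172, -0.2341], [0.4665, -0.0211]] [ 0.56366793 -0.11064693] [np.float64(0.1473), np.float64(0.217), np.float64(0.1478), np.float64(0.219)]
[np.float64(12.9), np.float64(-76.5), np.float64(-166.3), np.float64(103.4)]
side [[0.6101, 0.0122], [0.6601, -0.2001], [0.5168, -0.2356], [0.4646, -0.0261]] [ 0.56290032 -0.11240985] [np.float64(0.1504), np.float64(0.218), np.float64(0.1477), np.float64(0.2158)]
[np.float64(14.8), np.float64(-76.7), np.float64(-166.1), np.float64(104.0)]
```

```bash
cat >>h.py <<'E'
F=np.array([.5630,-.1108]); FY=13.5
def fx(x,y,d=FY):   # fixture mm -> world m
    a=np.radians(d); return F+np.array([[np.cos(a),-np.sin(a)],[np.sin(a),np.cos(a)]])@[x/1000,y/1000]
def delta(p,z,yaw):
    s=telemetry.read_state(); e=s["eef_pos"]; y0=s["eef_rot"][2]; a=np.radians(y0)
    d=np.array([p[0]-e[0],p[1]-e[1]])*100
    tx=d@[np.cos(a),np.sin(a)]; ty=d@[np.sin(a),-np.cos(a)]
    dy=(yaw-y0+180)%360-180
    print("shift cm",round(tx,2),round(ty,2),round((e[2]-z)*100,2),"wz",round(-np.radians(dy),4),"rot",s["eef_rot"].round(2),"pos",e.round(4),"t",round(s["time_s"],2),"F",s["ft_force"].round(1),"M",s["wrist_torque"].round(3),"g",round(s["grip_width"],4),round(s["gripper_force"],1))
E
python3 - <<'E'
from h import *
from station import bot
a=np.radians(26.5); c=np.array([.541,.3145]); g=c+.024*np.array([np.cos(a),np.sin(a)])
print(bot.nose_length,g); delta(g,.12,206.5)
E
```

```text
0.022 [0.56247842 0.32520875]
shift cm -45.6 -6.18 13.27 wz -0.7313 rot [-1.7993e+02 -1.0000e-02  1.6460e+02] pos [0.1393 0.5059 0.2527] t 0.1 F [-0.2  0.  -0. ] M [ 0.042  0.029 -0.014] g 0.0853 0.0
```

>>> move_arm --pt "-5 -0.6 0 0 0 -0.14 8" --pt "-10 -1.2 0 0 0 -0.28 7" --pt "-15 -2 0 0 0 -0.42 6" --pt "-20 -2.6 0 0 0 -0.56 6" --pt "-25 -3.4 3 0 0 -0.7 6" --force 50

```text
time_s: 0.72
eef_pos: [0.3738, 0.4071, 0.2247]
eef_rot: [179.9, 0.3, -155.0]
ft_force: [1.3, 0.7, -0.3]
grip_width: 0.0601
gripper_force: 0.0
```

```bash
python3 - <<'E'
from h import *
delta([.5625,.3252],.10,206.5)
E
```

```text
shift cm -13.65 -15.39 12.47 wz -0.0265 rot [ 179.92    0.28 -155.02] pos [0.3738 0.4071 0.2247] t 0.72 F [ 1.3  0.7 -0.3] M [ 0.029 -0.017  0.011] g 0.0601 0.0
```

>>> move_arm --pt "-4 -4.5 2 0 0 -0.01 6" --pt "-8 -9 5 0 0 -0.02 6" --pt "-12 -13.5 9 0 0 -0.027 6" --pt "-13.8 -15.5 12.2 0 0 -0.027 6" --pt "-13.8 -15.5 12.4 0 0 -0.027 6"

```text
time_s: 1.35
eef_pos: [0.5617, 0.3211, 0.0945]
eef_rot: [180.0, -0.4, -154.0]
ft_force: [-0.7, 0.5, 0.3]
grip_width: 0.0604
gripper_force: 0.0
```

>>> move_arm --pt "0 0 0 0 0 0 6" --pt "0 0 0 0 0 0 6" --pt "0 0 0 0 0 0 6" --pt "0 0 0 0 0 0 6" --pt "0 0 0 0 0 0 6"

```text
time_s: 1.98
eef_pos: [0.5615, 0.3242, 0.0998]
eef_rot: [180.0, 0.0, -153.7]
ft_force: [-0.1, 0.7, -0.3]
grip_width: 0.0596
gripper_force: 0.0
```

```bash
python3 - <<'E'
from h import *
delta([.5625,.3252],.024,206.5)
E
```

```text
shift cm -0.14 0.05 7.58 wz -0.0039 rot [ 1.8000e+02  4.0000e-02 -1.5372e+02] pos [0.5615 0.3242 0.0998] t 1.98 F [-0.1  0.7 -0.3] M [0.    0.06  0.001] g 0.0596 0.0
```

>>> move_arm --pt "-0.1 0 2 0 0 0 6" --pt "-0.1 0 4.5 0 0 0 6" --pt "-0.1 0 6.5 0 0 0 6" --pt "-0.1 0 7.2 0 0 0 6" --pt "-0.1 0 7.5 0 0 0 6"

```text
time_s: 2.6
eef_pos: [0.5626, 0.3244, 0.0242]
eef_rot: [180.0, 0.0, -153.7]
ft_force: [-0.3, 1.1, 0.7]
grip_width: 0.0601
gripper_force: 0.0
```

>>> move_arm --pt "0 0 0 0 0 0 6" --pt "0 0 0 0 0 0 4" --pt "0 0 0 0 0 0 3" --pt "0 0 0 0 0 0 2" --pt "0 0 0 0 0 0 2" --force 50

```text
time_s: 3.22
eef_pos: [0.5628, 0.3247, 0.0252]
eef_rot: [180.0, 0.1, -153.7]
ft_force: [-1.2, 0.6, 5.5]
grip_width: 0.0293
gripper_force: 51.5
```

```bash
python3 - <<'E'
from h import *
delta([.5625,.3252],.024,206.5)
E
```

```text
shift cm 0.01 0.06 0.12 wz -0.0043 rot [ 1.7999e+02  9.0000e-02 -1.5375e+02] pos [0.5628 0.3247 0.0252] t 3.23 F [-1.2  0.6  5.5] M [ 0.148  0.206 -0.073] g 0.0293 51.5
```

>>> move_arm --pt "0 0 -1 0 0 0 2" --pt "0 0 -4 0 0 0 2" --pt "0 0 -7 0 0 0 2" --pt "0 0 -10 0 0 0 2" --pt "0 0 -11 0 0 0 2"

```text
time_s: 3.85
eef_pos: [0.5632, 0.3245, 0.1363]
eef_rot: [-180.0, 0.2, -153.7]
ft_force: [0.2, -0.3, -2.9]
grip_width: 0.029
gripper_force: 50.7
```

```bash
python3 - <<'E'
from h import *
print(fx(16.5,-18)); delta(fx(16.5,-18),.136,103.5)
E
```

```text
[ 0.58324612 -0.12445081]
shift cm 18.06 -41.15 0.03 wz 1.7934 rot [-179.98    0.18 -153.75] pos [0.5632 0.3245 0.1363] t 3.85 F [ 0.2 -0.3 -2.9] M [ 0.03  -0.049  0.068] g 0.029 50.7
```

>>> move_arm --pt "1.2 -3 0 0 0 0.12 2" --pt "3 -7 0 0 0 0.29 2" --pt "5 -11.5 0 0 0 0.46 2" --pt "7 -16 0 0 0 0.63 2" --pt "9 -20.5 0 0 0 0.8 2"

```text
time_s: 4.47
eef_pos: [0.5717, 0.099, 0.1333]
eef_rot: [-180.0, -0.1, 160.1]
ft_force: [0.4, 0.8, -1.4]
grip_width: 0.0289
gripper_force: 50.5
```

```bash
python3 - <<'E'
from h import *
delta(fx(16.5,-18),.136,103.5)
E
```

```text
shift cm -8.69 -20.62 -0.27 wz 0.988 rot [-1.7996e+02 -9.0000e-02  1.6011e+02] pos [0.5717 0.099  0.1333] t 4.47 F [ 0.4  0.8 -1.4] M [-0.003 -0.041 -0.032] g 0.0289 50.5
```

>>> move_arm --pt "-2 -5 0 0 0 0.18 2" --pt "-4.3 -10 0 0 0 0.36 2" --pt "-6.5 -15 -0.2 0 0 0.54 2" --pt "-8 -19 -0.2 0 0 0.72 2" --pt "-8.7 -20.6 -0.2 0 0 0.88 2"

```text
time_s: 5.1
eef_pos: [0.5845, -0.1253, 0.1351]
eef_rot: [-179.9, -0.0, 109.5]
ft_force: [-0.2, 0.7, -2.5]
grip_width: 0.029
gripper_force: 50.5
```

>>> move_arm --pt "0 0 0 0 0 0.09 2" --pt "0 0 0 0 0 0.11 2" --pt "0 0 0 0 0 0.11 2" --pt "0 0 0 0 0 0.11 2" --pt "0 0 0 0 0 0.11 2"

```text
time_s: 5.72
eef_pos: [0.5853, -0.1223, 0.1363]
eef_rot: [-180.0, -0.0, 103.8]
ft_force: [-0.2, -0.2, -2.4]
grip_width: 0.0289
gripper_force: 50.5
```

```bash
python3 - <<'E'
from h import *
delta(fx(16.5,-18),.066,103.5)
for n in("top","side"): cv2.imwrite(f"pics/{n}1.png",snapshot(n))
t=cv2.imread("pics/top1.png"); s=cv2.imread("pics/side1.png")
a=cv2.resize(t[165:240,325:425],None,fx=4,fy=4,interpolation=cv2.INTER_CUBIC)
c=cv2.resize(s[205:315,275:375],None,fx=4,fy=4,interpolation=cv2.INTER_CUBIC)
o=np.zeros((440,800,3),np.uint8); o[:300,:400]=a; o[:,400:]=c; cv2.imwrite("pics/c3.png",o)
E
```

```text
shift cm -0.16 -0.25 7.03 wz 0.0044 rot [-180.     -0.    103.75] pos [ 0.5853 -0.1223  0.1363] t 5.72 F [-0.2 -0.2 -2.4] M [-0.061  0.015  0.016] g 0.0289 50.5
```

View pics/c3.png

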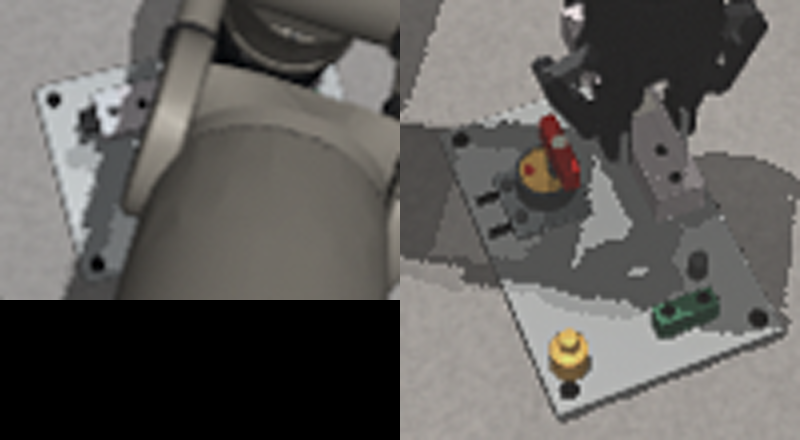

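The side view shows the cell held above the nest, its plain end at (685,200) in the crop and pointing at the green stop. I'll refine the fixture pose from the pins, stop and wing.

```bash
python3 - <<'E'
from h import *
a=np.radians(FY);R=np.array([[np.cos(a),-np.sin(a)],[np.sin(a),np.cos(a)]])
f=lambda P:((P-F)@R*1000).round(1)
o={"top":[325-.42,165-.42],"side":[270-.42,215-.42]}
pts={"top":[((177,160),.032),((395,107),.032),((461,139),.032),((257,250),.068)],"side":[((373,121),.032),((478,322),.032),((459,395),.032),((267,152),.068)]}
for n in pts:
    for p,z in pts[n]: print(n,p,f(w(n,np.array(p)/6+o[n],z)))
# dark pin tops by mask
E
```

```text
top (177, 160) [[42.6 55.9]]
top (395, 107) [[ 42.  -53.4]]
top (461, 139) [[ 18.8 -79.9]]
top (257, 250) [[-15.   35.4]]
side (373, 121) [[41.4 58.1]]
side (478, 322) [[ 41.7 -52.1]]
side (459, 395) [[ 20.4 -80. ]]
side (267, 152) [[-16.7  36.8]]
```

>>> move_arm --pt "-0.1 -0.2 2 0 0 0 2" --pt "-0.1 -0.2 4 0 0 0 2" --pt "-0.1 -0.2 6 0 0 0 2" --pt "-0.1 -0.2 7 0 0 0 2" --pt "-0.1 -0.2 7 0 0 0 2"

```text
time_s: 6.45
eef_pos: [0.5834, -0.1239, 0.0658]
eef_rot: [-179.9, -0.0, 103.7]
ft_force: [-0.2, -0.4, -1.6]
grip_width: 0.0287
gripper_force: 50.6
```

```bash
cat >>h.py <<'E'
F=fx(0.3,1.8)
def loc():
    s=telemetry.read_state();a=np.radians(FY);R=np.array([[np.cos(a),-np.sin(a)],[np.sin(a),np.cos(a)]])
    print("fixture xy mm",((s["eef_pos"][:2]-F)@R*1000).round(2),"z",s["eef_pos"][2].round(4),"Ffix",(s["ft_force"][:2]@R).round(1),s["ft_force"][2].round(1),"M",s["wrist_torque"].round(3),"yaw",s["eef_rot"][2].round(2),"t",round(s["time_s"],2))
E
python3 - <<'E'
from h import *
loc();delta(fx(16.5,-18),.038,103.5)
E
```

```text
fixture xy mm [ 16.45 -19.31] z 0.0658 Ffix [-0.3 -0.3] -1.6 M [-0.078  0.032  0.014] yaw 103.7 t 6.45
shift cm 0.13 0.01 2.78 wz 0.0035 rot [-1.7995e+02 -4.0000e-02  1.0370e+02] pos [ 0.5834 -0.1239  0.0658] t 6.45 F [-0.2 -0.4 -1.6] M [-0.078  0.032  0.014] g 0.0287 50.6
```

>>> move_arm --pt "0.13 0 1 0 0 0 2" --pt "0.13 0 1.8 0 0 0 2" --pt "0.13 0 2.3 0 0 0 2" --pt "0.13 0 2.6 0 0 0 2" --pt "0.13 0 2.75 0 0 0 2"

```text
time_s: 7.08
eef_pos: [0.5833, -0.1228, 0.0387]
eef_rot: [-180.0, -0.0, 103.7]
ft_force: [0.8, -0.4, -2.5]
grip_width: 0.0288
gripper_force: 50.6
```

```bash
python3 - <<'E'
from h import *
loc()
E
```

```text
fixture xy mm [ 16.67 -18.22] z 0.0387 Ffix [ 0.7 -0.5] -2.5 M [-0.108 -0.048  0.029] yaw 103.69 t 7.08
```

>>> move_arm --pt "0 0 0.05 0 0 0 2" --pt "0 0 0.1 0 0 0 2" --pt "0 0 0.12 0 0 0 2" --pt "0 0 0.15 0 0 0 2" --pt "0 0 0.15 0 0 0 2"

```text
time_s: 7.7
eef_pos: [0.5833, -0.1228, 0.0373]
eef_rot: [180.0, -0.0, 103.7]
ft_force: [-0.1, -0.4, -2.3]
grip_width: 0.0289
gripper_force: 50.6
```

```bash
python3 - <<'E'
from h import *
loc()
E
```

```text
fixture xy mm [ 16.67 -18.17] z 0.0373 Ffix [-0.2 -0.4] -2.3 M [-0.038 -0.031  0.04 ] yaw 103.69 t 7.7
```

>>> move_arm --pt "0 0 0.03 0 0 0 2" --pt "0 0 0.06 0 0 0 2" --pt "0 0 0.09 0 0 0 2" --pt "0 0 0.12 0 0 0 2" --pt "0 0 0.12 0 0 0 2"

```text
time_s: 8.32
eef_pos: [0.5833, -0.1228, 0.0372]
eef_rot: [180.0, 0.0, 103.7]
ft_force: [-3.4, 0.6, 8.5]
grip_width: 0.0291
gripper_force: 52.1
```

```bash
python3 - <<'E'
from h import *
loc()
E
```

```text
fixture xy mm [ 16.68 -18.18] z 0.0372 Ffix [-3.2  1.4] 8.5 M [0.099 0.601 0.032] yaw 103.7 t 8.32
```

>>> move_arm --pt "0 0 -0.07 0 0 0.0035 2" --pt "0 0.07 -0.08 0 0 0.0035 2" --pt "0 0.13 -0.08 0 0 0.0035 2" --pt "0 0.2 -0.08 0 0 0.0035 2" --pt "0 0.25 -0.08 0 0 0.0035 2"

```text
time_s: 8.95
eef_pos: [0.5853, -0.1225, 0.0372]
eef_rot: [-179.9, -0.0, 103.5]
ft_force: [-5.2, -1.4, 7.3]
grip_width: 0.0292
gripper_force: 51.8
```

```bash
python3 - <<'E'
from h import *
loc()
E
```

```text
fixture xy mm [ 18.62 -18.34] z 0.0372 Ffix [-5.4 -0.2] 7.3 M [-0.182  0.766  0.087] yaw 103.5 t 8.95
```

>>> move_arm --pt "0 0 -0.04 0 0 0 2" --pt "0 0 -0.06 0 0 0 2" --pt "0 0.04 -0.06 0 0 0 2" --pt "0 0.08 -0.06 0 0 0 2" --pt "0 0.1 -0.06 0 0 0 2"

```text
time_s: 9.57
eef_pos: [0.5856, -0.1224, 0.0372]
eef_rot: [-179.8, -0.0, 103.5]
ft_force: [-7.5, -3.6, 4.7]
grip_width: 0.0292
gripper_force: 51.5
```

```bash
python3 - <<'E'
from h import *
loc()
E
```

```text
fixture xy mm [ 18.94 -18.31] z 0.0372 Ffix [-8.1 -1.8] 4.7 M [-0.674  1.195  0.247] yaw 103.52 t 9.57
```

>>> move_arm --pt "-0.1 -0.03 -0.02 0 0 0 2" --pt "-0.2 -0.03 -0.03 0 0 0 2" --pt "-0.3 -0.03 -0.03 0 0 0 2" --pt "-0.4 -0.03 -0.03 0 0 0 2" --pt "-0.4 -0.03 -0.03 0 0 0 2"

```text
time_s: 10.2
eef_pos: [0.5861, -0.1243, 0.0373]
eef_rot: [-179.8, -0.2, 103.6]
ft_force: [-6.0, 4.9, 3.1]
grip_width: 0.0287
gripper_force: 51.4
```

```bash
python3 - <<'E'
from h import *
loc()
E
```

```text
fixture xy mm [ 19.05 -20.32] z 0.0373 Ffix [-4.7  6.2] 3.1 M [0.583 0.909 0.311] yaw 103.55 t 10.2
```

>>> move_arm --pt "-0.03 -0.03 -0.02 0 0 0 2" --pt "-0.06 -0.03 -0.03 0 0 0 2" --pt "-0.1 -0.03 -0.03 0 0 0 2" --pt "-0.1 -0.03 -0.03 0 0 0 2" --pt "-0.1 -0.03 -0.03 0 0 0 2"

```text
time_s: 10.82
eef_pos: [0.5867, -0.1268, 0.0375]
eef_rot: [-179.9, -0.1, 103.5]
ft_force: [-4.6, 2.0, -2.8]
grip_width: 0.029
gripper_force: 50.5
```

```bash
python3 - <<'E'
from h import *
loc()
im=snapshot("side"); cv2.imwrite("pics/c4.png",cv2.resize(im[205:305,290:390],None,fx=6,fy=6,interpolation=cv2.INTER_CUBIC))
E
```

```text
fixture xy mm [ 18.97 -22.92] z 0.0375 Ffix [-4.  3.] -2.8 M [0.173 0.79  0.383] yaw 103.5 t 10.82
```

View pics/c4.png

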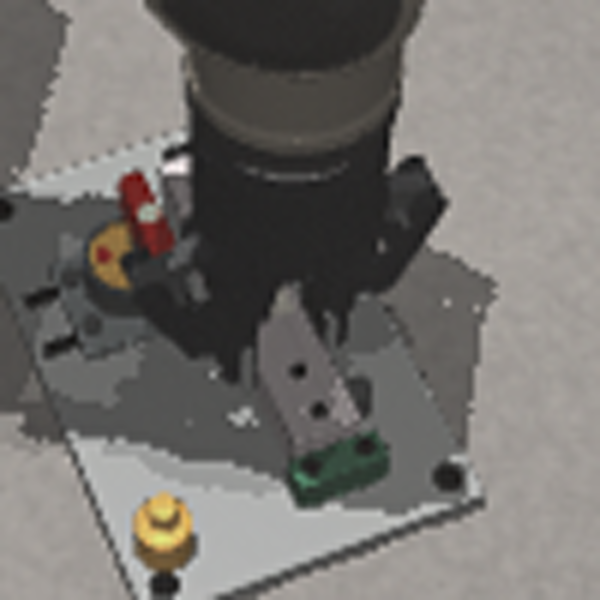

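The picture shows the cell flat beside the far pin (355,395), with its plain end at or just short of the green stop (340,445). I'll push the last bit.

>>> move_arm --pt "-0.03 0 0.01 0 0 0 2" --pt "-0.07 0 0.02 0 0 0 2" --pt "-0.11 0 0.03 0 0 0 2" --pt "-0.15 0 0.03 0 0 0 2" --pt "-0.15 0 0.03 0 0 0 2"

```text
time_s: 11.5
eef_pos: [0.587, -0.1283, 0.0373]
eef_rot: [-179.9, -0.1, 103.5]
ft_force: [-4.5, 2.2, -2.0]
grip_width: 0.0289
gripper_force: 50.6
```

```bash
python3 - <<'E'
from h import *
loc()
E
```

```text
fixture xy mm [ 18.95 -24.43] z 0.0373 Ffix [-3.8  3.2] -2.0 M [0.21  0.767 0.43 ] yaw 103.5 t 11.5
```

>>> move_arm --pt "-0.04 0 0 0 0 0 2" --pt "-0.08 0 0 0 0 0 2" --pt "-0.12 0 0 0 0 0 2" --pt "-0.15 0 0 0 0 0 2" --pt "-0.15 0 0 0 0 0 2"

```text
time_s: 12.12
eef_pos: [0.5874, -0.1297, 0.0373]
eef_rot: [-179.9, -0.1, 103.5]
ft_force: [-4.7, 1.5, -2.8]
grip_width: 0.0291
gripper_force: 50.6
```

```bash
python3 - <<'E'
from h import *
loc()
E
```

```text
fixture xy mm [ 18.98 -25.9 ] z 0.0373 Ffix [-4.2  2.6] -2.8 M [0.239 0.836 0.44 ] yaw 103.5 t 12.12
```

>>> move_arm --pt "-0.04 0 0 0 0 0 2" --pt "-0.08 0 0 0 0 0 2" --pt "-0.12 0 0 0 0 0 2" --pt "-0.15 0 0 0 0 0 2" --pt "-0.15 0 0 0 0 0 2"

```text
time_s: 12.75
eef_pos: [0.5874, -0.1299, 0.0373]
eef_rot: [-179.9, -0.2, 103.5]
ft_force: [-5.7, 6.7, -0.1]
grip_width: 0.0289
gripper_force: 50.8
```

```bash
python3 - <<'E'
from h import *
loc()
E
```

```text
fixture xy mm [ 18.97 -26.05] z 0.0373 Ffix [-4.   7.9] -0.1 M [1.013 0.86  0.413] yaw 103.51 t 12.75
```

The cell is at the stop. The wrist moment suggests only the +y pin is touched, so I'll yaw slightly to bring the other pin into contact.

>>> move_arm --pt "0.05 0.02 0 0 0 -0.003 2" --pt "0.05 0.04 0 0 0 -0.006 2" --pt "0.05 0.06 0 0 0 -0.009 2" --pt "0.05 0.06 0 0 0 -0.012 2" --pt "0.05 0.06 0 0 0 -0.012 2"

```text
time_s: 13.38
eef_pos: [0.5875, -0.1298, 0.0373]
eef_rot: [-179.9, -0.2, 104.1]
ft_force: [-7.6, 3.9, 0.9]
grip_width: 0.0294
gripper_force: 51.1
```

```bash
python3 - <<'E'
from h import *
loc()
E
```

```text
fixture xy mm [ 19.04 -26.03] z 0.0373 Ffix [-6.5  5.6] 0.9 M [ 0.532  1.178 -0.387] yaw 104.08 t 13.38
```

>>> move_arm --pt "0 0 0 0 0 0.003 2" --pt "0 0 0 0 0 0.005 2" --pt "0 0 0 0 0 0.005 2" --pt "0 0 0 0 0 0.005 2" --pt "0 0 0 0 0 0.005 2"

```text
time_s: 14.0
eef_pos: [0.5875, -0.1298, 0.0373]
eef_rot: [-179.9, -0.2, 103.8]
ft_force: [-7.0, 4.6, 0.5]
grip_width: 0.0292
gripper_force: 51.0
```

```bash
python3 - <<'E'
from h import *
loc()
E
```

```text
fixture xy mm [ 19.12 -26.05] z 0.0373 Ffix [-5.7  6.1] 0.5 M [0.58  1.121 0.   ] yaw 103.84 t 14.0
```

>>> move_arm --pt "0 0 0 0 0 0 3.1" --pt "0 0 0 0 0 0 3.4" --pt "0 0 0 0 0 0 3.8" --pt "0 0 0 0 0 0 4.2" --pt "0 0 0 0 0 0 4.2"

```text
time_s: 14.62
eef_pos: [0.5892, -0.1309, 0.038]
eef_rot: [179.9, 0.0, 103.9]
ft_force: [0.1, -0.3, 0.1]
grip_width: 0.0422
gripper_force: 0.0
```

```bash
python3 - <<'E'
from h import *
loc(); print(telemetry.read_state()["grip_width"],telemetry.read_state()["gripper_force"])
E
```

```text
fixture xy mm [ 20.52 -27.45] z 0.038 Ffix [-0.  -0.4] 0.1 M [-0.008  0.057 -0.081] yaw 103.89 t 14.62
0.04219180262128056 0.0
```

>>> move_arm --pt "0 0 -2 0 0 0 4.2" --pt "0 0 -6 0 0 0 4.2" --pt "0 -2 -11 0 0 0 4.2" --pt "0 -6 -14 0 0 0 4.2" --pt "0 -11 -16 0 0 0 4.2"

```text
time_s: 15.25
eef_pos: [0.4819, -0.1575, 0.1995]
eef_rot: [179.8, 0.1, 103.9]
ft_force: [0.5, -0.2, -0.0]
grip_width: 0.042
gripper_force: 0.0
```

>>> move_arm --pt "0 -2 -2 0 0 0 4.2" --pt "0 -4 -2 0 0 0 4.2" --pt "0 -5 -2 0 0 0 4.2" --pt "0 -5 -2 0 0 0 4.2" --pt "0 -5 -2 0 0 0 4.2"

```text
time_s: 15.88
eef_pos: [0.434, -0.1691, 0.2176]
eef_rot: [180.0, -0.0, 103.9]
ft_force: [-0.3, -0.5, 0.1]
grip_width: 0.0419
gripper_force: 0.0
```

```bash
cat >>h.py <<'E'
F=fx(-.88,-2.05); FY=13.84
E
python3 - <<'E'
from h import *
loc()
for n in("top","side"): cv2.imwrite(f"pics/{n}2.png",snapshot(n))
t=cv2.imread("pics/top2.png"); s=cv2.imread("pics/side2.png")
a=cv2.resize(t[165:240,325:425],None,fx=4,fy=4,interpolation=cv2.INTER_CUBIC)
c=cv2.resize(s[215:315,280:380],None,fx=4,fy=4,interpolation=cv2.INTER_CUBIC)
o=np.zeros((400,800,3),np.uint8); o[:300,:400]=a; o[:,400:]=c; cv2.imwrite("pics/c5.png",o)
delta(fx(-15,35),.20,FY+90-6)
E
```

```text
fixture xy mm [-138.57  -25.5 ] z 0.2176 Ffix [-0.4 -0.4] 0.1 M [-0.069 -0.022 -0.014] yaw 103.9 t 15.88
shift cm 6.03 12.39 1.75 wz 0.1062 rot [-1.7999e+02 -2.0000e-02  1.0393e+02] pos [ 0.434  -0.169   0.2175] t 15.97 F [0.1 0.6 0.4] M [-0.012  0.039 -0.04 ] g 0.0419 0.0
```

View pics/c5.png

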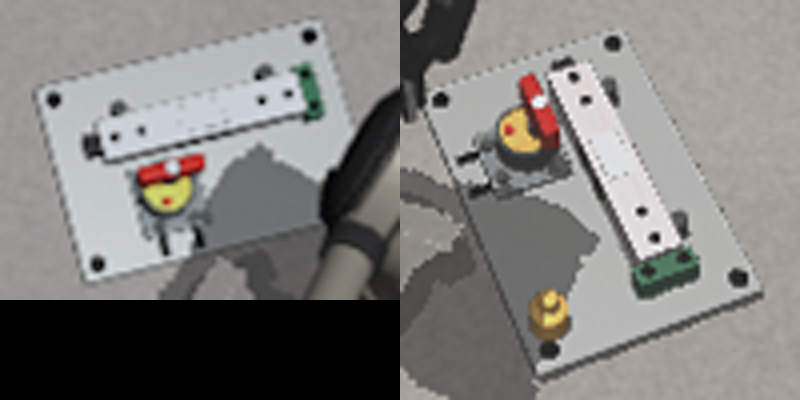

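The cell lies flat against both pins and the stop. In the side crop the end meets the green block at (665,260) and the pins are at (610,90) and (680,220). The wing is still along fixture y.

>>> move_arm --pt "1.5 3 0.5 0 0 0.01 3.5" --pt "3 6.2 1 0 0 0.02 3.5" --pt "4.5 9.3 1.5 0 0 0.03 3.5" --pt "5.6 11.6 4 0 0 0.033 3.5" --pt "6 12.4 7 0 0 0.033 3.5"

```text
time_s: 16.6
eef_pos: [0.5412, -0.0798, 0.147]
eef_rot: [179.9, 0.0, 102.1]
ft_force: [-0.0, -1.2, 0.2]
grip_width: 0.0352
gripper_force: 0.0
```

>>> move_arm --pt "0 0 1 0 0 0 3.5" --pt "0 0 2 0 0 0 3.5" --pt "0 0 2 0 0 0 3.5" --pt "0 0 2 0 0 0 3.5" --pt "0 0 2 0 0 0 3.5"

```text
time_s: 17.23
eef_pos: [0.5398, -0.0814, 0.1286]
eef_rot: [179.9, 0.0, 102.0]
ft_force: [0.3, -0.6, -0.0]
grip_width: 0.0348
gripper_force: 0.0
```

```bash
python3 - <<'E'
from h import *
loc();delta(fx(-15,35),.066,102.1)
E
```

```text
fixture xy mm [-14.95  34.36] z 0.1286 Ffix [ 0.1 -0.6] -0.0 M [-0.025 -0.007  0.031] yaw 101.98 t 17.23
shift cm 0.07 0.01 6.26 wz -0.002 rot [1.7992e+02 4.0000e-02 1.0198e+02] pos [ 0.5398 -0.0814  0.1286] t 17.23 F [ 0.3 -0.6 -0. ] M [-0.025 -0.007  0.031] g 0.0348 0.0
```

>>> move_arm --pt "0.06 0 1.5 0 0 0 3.5" --pt "0.06 0 3.2 0 0 0 3.5" --pt "0.06 0 4.8 0 0 0 3.5" --pt "0.06 0 5.8 0 0 0 3.5" --pt "0.06 0 6.2 0 0 0 3.5"

```text
time_s: 17.85
eef_pos: [0.5391, -0.0804, 0.0649]
eef_rot: [-179.9, -0.0, 102.0]
ft_force: [0.0, -0.6, -0.2]
grip_width: 0.0352
gripper_force: 0.0
```

>>> move_arm --pt "0 0 0 0 0 0 3" --pt "0 0 0 0 0 0 2" --pt "0 0 0 0 0 0 1.5" --pt "0 0 0 0 0 0 0.8" --pt "0 0 0 0 0 0 0.8" --force 60

```text
time_s: 18.48
eef_pos: [0.5388, -0.0807, 0.0664]
eef_rot: [-179.9, 0.0, 102.0]
ft_force: [-4.0, -1.6, 4.8]
grip_width: 0.0109
gripper_force: 58.9
```

```bash
python3 - <<'E'
from h import *
loc();delta(fx(-15,35),.066,102.1)
E
```

```text
fixture xy mm [-15.73  35.24] z 0.0664 Ffix [-4.2 -0.6] 4.8 M [-0.21   0.635 -0.012] yaw 102.01 t 18.48
shift cm -0.01 0.09 0.04 wz -0.0016 rot [-179.95    0.    102.01] pos [ 0.5388 -0.0807  0.0664] t 18.48 F [-4.  -1.6  4.8] M [-0.21   0.635 -0.012] g 0.0109 58.9
```

>>> move_arm --pt "0 -0.08 0 0 0 0.08 0.8" --pt "0 -0.08 0 0 0 0.2 0.8" --pt "0 -0.08 0 0 0 0.32 0.8" --pt "0 -0.08 0 0 0 0.4 0.8" --pt "0 -0.08 0 0 0 0.4 0.8"

```text
time_s: 19.1
eef_pos: [0.5383, -0.0808, 0.0664]
eef_rot: [-180.0, 0.0, 79.1]
ft_force: [-4.7, -0.5, 5.6]
grip_width: 0.0108
gripper_force: 59.1
```

```bash
python3 - <<'E'
from h import *
loc()
E
```

```text
fixture xy mm [-16.22  35.3 ] z 0.0664 Ffix [-4.7  0.6] 5.6 M [-0.061  0.546 -0.084] yaw 79.11 t 19.1
```

>>> move_arm --pt "0 0 0 0 0 0.1 0.8" --pt "0 0 0 0 0 0.2 0.8" --pt "0 0 0 0 0 0.28 0.8" --pt "0 0 0 0 0 0.33 0.8" --pt "0 0 0 0 0 0.33 0.8"

```text
time_s: 19.73
eef_pos: [0.538, -0.0807, 0.0664]
eef_rot: [-180.0, 0.0, 60.2]
ft_force: [-3.6, 0.6, 7.8]
grip_width: 0.0108
gripper_force: 59.2
```

>>> move_arm --pt "0 0 0 0 0 0.01 0.8" --pt "0 0 0 0 0 0.02 0.8" --pt "0 0 0 0 0 0.02 0.8" --pt "0 0 0 0 0 0.02 0.8" --pt "0 0 0 0 0 0.02 0.8"

```text
time_s: 20.35
eef_pos: [0.538, -0.0807, 0.0664]
eef_rot: [-180.0, 0.0, 59.1]
ft_force: [-4.7, -0.2, 6.8]
grip_width: 0.011
gripper_force: 59.3
```

```bash
python3 - <<'E'
from h import *
loc()
E
```

```text
fixture xy mm [-16.52  35.51] z 0.0664 Ffix [-4.6  0.9] 6.8 M [0.034 0.704 0.09 ] yaw 59.14 t 20.35
```

>>> move_arm --pt "0 0 0 0 0 0.025 0.8" --pt "0 0 0 0 0 0.05 0.8" --pt "0 0 0 0 0 0.05 0.8" --pt "0 0 0 0 0 0.05 0.8" --pt "0 0 0 0 0 0.05 0.8"

```text
time_s: 20.98
eef_pos: [0.5379, -0.0806, 0.0664]
eef_rot: [-179.9, 0.0, 56.3]
ft_force: [-4.5, 0.0, 7.1]
grip_width: 0.0108
gripper_force: 59.3
```

```bash
cat >r.py <<'E'
from h import *
s=telemetry.read_state(); print("cam",np.radians(103.84-s["eef_rot"][2]).round(4),"Mz",s["wrist_torque"].round(3),"F",s["ft_force"].round(1),"t",round(s["time_s"],2))
E
python3 r.py
```

```text
cam 0.8304 Mz [-0.074  0.681 -0.006] F [-4.5  0.   7.1] t 20.98
```

>>> move_arm --pt "0 0 0 0 0 0.025 0.8" --pt "0 0 0 0 0 0.05 0.8" --pt "0 0 0 0 0 0.05 0.8" --pt "0 0 0 0 0 0.05 0.8" --pt "0 0 0 0 0 0.05 0.8"

```text
time_s: 21.6
eef_pos: [0.5379, -0.0806, 0.0664]
eef_rot: [-179.9, 0.0, 53.4]
ft_force: [-4.6, 0.3, 7.4]
grip_width: 0.0106
gripper_force: 59.3
```

```bash
python3 r.py
```

```text
cam 0.8803 Mz [-0.031  0.679  0.02 ] F [-4.6  0.3  7.4] t 21.6
```

>>> move_arm --pt "0 0 0 0 0 0.025 0.8" --pt "0 0 0 0 0 0.05 0.8" --pt "0 0 0 0 0 0.05 0.8" --pt "0 0 0 0 0 0.05 0.8" --pt "0 0 0 0 0 0.05 0.8"

```text
time_s: 22.22
eef_pos: [0.5379, -0.0806, 0.0664]
eef_rot: [-179.9, 0.0, 50.5]
ft_force: [-5.2, 0.0, 7.9]
grip_width: 0.0112
gripper_force: 59.3
```

```bash
python3 r.py
```

```text
cam 0.9303 Mz [ 0.039  0.807 -0.044] F [-5.2  0.   7.9] t 22.23
```

>>> move_arm --pt "0 0 0 0 0 0.025 0.8" --pt "0 0 0 0 0 0.05 0.8" --pt "0 0 0 0 0 0.05 0.8" --pt "0 0 0 0 0 0.05 0.8" --pt "0 0 0 0 0 0.05 0.8"

```text
time_s: 22.85
eef_pos: [0.5378, -0.0805, 0.0664]
eef_rot: [-179.9, 0.0, 47.7]
ft_force: [-4.7, 0.1, 7.8]
grip_width: 0.0106
gripper_force: 59.3
```

```bash
python3 r.py
```

```text
cam 0.9803 Mz [0.08  0.715 0.007] F [-4.7  0.1  7.8] t 22.85
```

>>> move_arm --pt "0 0 0 0 0 0.025 0.8" --pt "0 0 0 0 0 0.05 0.8" --pt "0 0 0 0 0 0.05 0.8" --pt "0 0 0 0 0 0.05 0.8" --pt "0 0 0 0 0 0.05 0.8"

```text
time_s: 23.48
eef_pos: [0.5378, -0.0805, 0.0664]
eef_rot: [-179.9, 0.0, 44.8]
ft_force: [-4.0, 0.4, 7.0]
grip_width: 0.0108
gripper_force: 59.3
```

```bash
python3 r.py
```

```text
cam 1.0304 Mz [ 0.039  0.835 -0.021] F [-4.   0.4  7. ] t 23.48
```

>>> move_arm --pt "0 0 0 0 0 0.025 0.8" --pt "0 0 0 0 0 0.05 0.8" --pt "0 0 0 0 0 0.05 0.8" --pt "0 0 0 0 0 0.05 0.8" --pt "0 0 0 0 0 0.05 0.8"

```text
time_s: 24.1
eef_pos: [0.5378, -0.0805, 0.0664]
eef_rot: [-179.9, 0.0, 41.9]
ft_force: [-5.8, 0.3, 8.4]
grip_width: 0.0108
gripper_force: 59.4
```

```bash
python3 r.py
```

```text
cam 1.0802 Mz [ 0.047  0.853 -0.027] F [-5.8  0.3  8.4] t 24.1
```

>>> move_arm --pt "0 0 0 0 0 0.025 0.8" --pt "0 0 0 0 0 0.05 0.8" --pt "0 0 0 0 0 0.05 0.8" --pt "0 0 0 0 0 0.05 0.8" --pt "0 0 0 0 0 0.05 0.8"

```text
time_s: 24.72
eef_pos: [0.5377, -0.0804, 0.0664]
eef_rot: [-179.9, 0.1, 39.1]
ft_force: [-5.0, 1.0, 8.1]
grip_width: 0.0107
gripper_force: 59.4
```

```bash
python3 r.py
```

```text
cam 1.1302 Mz [ 0.123  0.898 -0.014] F [-5.   1.   8.1] t 24.73
```

>>> move_arm --pt "0 0 0 0 0 0.025 0.8" --pt "0 0 0 0 0 0.05 0.8" --pt "0 0 0 0 0 0.05 0.8" --pt "0 0 0 0 0 0.05 0.8" --pt "0 0 0 0 0 0.05 0.8"

```text
time_s: 25.35
eef_pos: [0.5377, -0.0804, 0.0664]
eef_rot: [-179.9, 0.1, 36.2]
ft_force: [-4.7, 0.5, 7.3]
grip_width: 0.0112
gripper_force: 59.4
```

```bash
python3 r.py
```

```text
cam 1.1803 Mz [ 0.104  0.827 -0.009] F [-4.7  0.5  7.3] t 25.35
```

>>> move_arm --pt "0 0 0 0 0 0.025 0.8" --pt "0 0 0 0 0 0.05 0.8" --pt "0 0 0 0 0 0.05 0.8" --pt "0 0 0 0 0 0.05 0.8" --pt "0 0 0 0 0 0.05 0.8"

```text
time_s: 25.98
eef_pos: [0.5377, -0.0803, 0.0664]
eef_rot: [-179.9, 0.1, 33.4]
ft_force: [-5.8, 1.5, 8.1]
grip_width: 0.0107
gripper_force: 59.4
```

```bash
python3 r.py
```

```text
cam 1.2303 Mz [ 0.096  0.891 -0.033] F [-5.8  1.5  8.1] t 25.98
```

>>> move_arm --pt "0 0 0 0 0 0.025 0.8" --pt "0 0 0 0 0 0.05 0.8" --pt "0 0 0 0 0 0.05 0.8" --pt "0 0 0 0 0 0.05 0.8" --pt "0 0 0 0 0 0.05 0.8"

```text
time_s: 26.6
eef_pos: [0.5376, -0.0803, 0.0664]
eef_rot: [-179.9, 0.1, 30.5]
ft_force: [-5.4, 0.0, 8.5]
grip_width: 0.0109
gripper_force: 59.4
```

```bash
python3 r.py
```

```text
cam 1.2803 Mz [ 0.22   0.883 -0.014] F [-5.4  0.   8.5] t 26.6
```

>>> move_arm --pt "0 0 0 0 0 0.025 0.8" --pt "0 0 0 0 0 0.05 0.8" --pt "0 0 0 0 0 0.05 0.8" --pt "0 0 0 0 0 0.05 0.8" --pt "0 0 0 0 0 0.05 0.8"

```text
time_s: 27.22
eef_pos: [0.5376, -0.0803, 0.0664]
eef_rot: [-179.9, 0.1, 27.6]
ft_force: [-5.3, 1.5, 7.2]
grip_width: 0.011
gripper_force: 59.4
```

```bash
python3 r.py
```

```text
cam 1.3303 Mz [ 0.189  0.861 -0.016] F [-5.3  1.5  7.2] t 27.23
```

>>> move_arm --pt "0 0 0 0 0 0.025 0.8" --pt "0 0 0 0 0 0.05 0.8" --pt "0 0 0 0 0 0.05 0.8" --pt "0 0 0 0 0 0.05 0.8" --pt "0 0 0 0 0 0.05 0.8"

```text
time_s: 27.85
eef_pos: [0.5375, -0.0803, 0.0664]
eef_rot: [-179.9, 0.1, 24.8]
ft_force: [-6.3, 1.3, 8.7]
grip_width: 0.0109
gripper_force: 59.5
```

```bash
python3 r.py
```

```text
cam 1.3802 Mz [0.212 0.886 0.07 ] F [-6.3  1.3  8.7] t 27.85
```

>>> move_arm --pt "0 0 0 0 0 0.01 0.8" --pt "0 0 0 0 0 0.02 0.8" --pt "0 0 0 0 0 0.02 0.8" --pt "0 0 0 0 0 0.02 0.8" --pt "0 0 0 0 0 0.02 0.8"

```text
time_s: 28.48
eef_pos: [0.5375, -0.0802, 0.0664]
eef_rot: [-179.9, 0.1, 23.6]
ft_force: [-6.0, 1.8, 8.3]
grip_width: 0.0105
gripper_force: 59.6
```

```bash
python3 r.py
```

```text
cam 1.3997 Mz [0.295 0.915 0.217] F [-6.   1.8  8.3] t 28.48
```

>>> move_arm --pt "0 0 0 0 0 0.01 0.8" --pt "0 0 0 0 0 0.02 0.8" --pt "0 0 0 0 0 0.03 0.8" --pt "0 0 0 0 0 0.03 0.8" --pt "0 0 0 0 0 0.03 0.8"

```text
time_s: 29.1
eef_pos: [0.5375, -0.0802, 0.0664]
eef_rot: [-179.9, 0.1, 22.0]
ft_force: [-5.4, 1.8, 9.0]
grip_width: 0.011
gripper_force: 59.9
```

```bash
python3 r.py
```

```text
cam 1.4292 Mz [0.281 0.885 0.347] F [-5.4  1.8  9. ] t 29.1
```

>>> move_arm --pt "0 0 0 0 0 0.01 0.8" --pt "0 0 0 0 0 0.01 0.8" --pt "0 0 0 0 0 0.01 0.8" --pt "0 0 0 0 0 0.01 0.8" --pt "0 0 0 0 0 0.01 0.8"

```text
time_s: 29.72
eef_pos: [0.5374, -0.0801, 0.0664]
eef_rot: [-179.9, 0.1, 21.4]
ft_force: [-7.1, 1.6, 9.5]
grip_width: 0.0108
gripper_force: 60.0
```

```bash
python3 r.py; python3 - <<'E'
from h import *
for i in range(3):
    snapshot("side"); print(telemetry.read_state()["wrist_torque"].round(3))
E
```

```text
cam 1.439 Mz [0.276 0.931 0.383] F [-7.1  1.6  9.5] t 29.73
[0.307 0.963 0.366]
[0.26  0.956 0.466]
[0.277 0.867 0.39 ]
```

>>> move_arm --pt "0 0 0 0 0 0 1.3" --pt "0 0 0 0 0 0 1.8" --pt "0 0 0 0 0 0 2.6" --pt "0 0 0 0 0 0 3.2" --pt "0 0 0 0 0 0 3.2"

```text
time_s: 30.5
eef_pos: [0.5387, -0.0807, 0.0658]
eef_rot: [180.0, -0.0, 21.2]
ft_force: [0.7, -0.5, 0.2]
grip_width: 0.0322
gripper_force: 0.0
```

>>> move_arm --pt "0 0 -1 0 0 0 3.2" --pt "0 0 -4 0 0 0 3.2" --pt "0 0 -9 0 0 0 3.2" --pt "-5 0 -13 0 0 0 3.2" --pt "-10 0 -15 0 0 0 3.2"

```text
time_s: 31.12
eef_pos: [0.4451, -0.1174, 0.2184]
eef_rot: [179.8, -0.2, 21.3]
ft_force: [0.4, -1.9, 1.2]
grip_width: 0.0319
gripper_force: 0.0
```

>>> move_arm --pt "-4 0 -1 0 0 0 3.2" --pt "-6 0 -2 0 0 0 3.2" --pt "-6 0 -2 0 0 0 3.2" --pt "-6 0 -2 0 0 0 3.2" --pt "-6 0 -2 0 0 0 3.2"

```text
time_s: 31.75
eef_pos: [0.3899, -0.1383, 0.2354]
eef_rot: [-180.0, 0.0, 21.3]
ft_force: [0.3, 1.3, -0.3]
grip_width: 0.0322
gripper_force: 0.0
```

```bash
python3 - <<'E'
from h import *
loc()
for n in("top","side"): cv2.imwrite(f"pics/{n}3.png",snapshot(n))
t=cv2.imread("pics/top3.png"); s=cv2.imread("pics/side3.png")
a=cv2.resize(t[165:240,325:425],None,fx=4,fy=4,interpolation=cv2.INTER_CUBIC)
c=cv2.resize(s[215:315,280:380],None,fx=4,fy=4,interpolation=cv2.INTER_CUBIC)
o=np.zeros((400,800,3),np.uint8); o[:300,:400]=a; o[:,400:]=c; cv2.imwrite("pics/c6.png",o)
h=cv2.cvtColor(t,cv2.COLOR_BGR2HSV)
red=cv2.inRange(h,(0,150,90),(8,255,255))|cv2.inRange(h,(172,150,90),(180,255,255)); print(rect("top",red,.068,(367,208),5))
E
```

```text
fixture xy mm [-174.05   14.99] z 0.2354 Ffix [0.6 1.2] -0.3 M [ 0.066  0.005 -0.013] yaw 21.26 t 31.75
[(array([369.4, 211.1]), array([525.7, -85.1]), array([17. ,  9.9]), 19.69), (array([365.3, 202.8]), array([550.6, -74.4]), array([16.5, 10.1]), 24.57)]
```

View pics/c6.png

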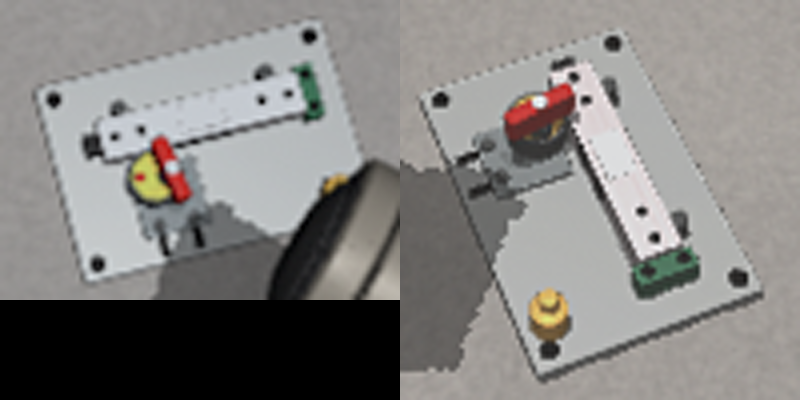

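The wing stayed at about 1.44 rad with the lobe on the near flank. The cell still lies against both pins and the stop, its end at (665,255) in the side crop. I'm handing it in.

```bash
python3 -c "
from station import finish_job
print(finish_job())"
```

```text
the job is handed in; nothing more can be done
None
```

I handed the job in at about 32 s: the cell lies flat in the nest against both pins and the green stop, and the clamp bears on it with an estimated 12–15 N, judged from wrist torque about 0.42 N m above free.

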